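# Fit the mixer pulley and spread its retaining ring over the axle groove

## Task

Set the blue-and-silver belt pulley down gently on the shoulder of the upright axle stub and let go of it. Then squeeze the two orange grips of the ring pliers to spread the retaining ring fully, bring it over the top of the shaft and lower it until it is centred round the groove above the pulley, level and touching neither shaft nor pulley. Finish while still holding it there, squeezed open; leave the jar, the dropper bottle and the marker alone.

Things in the scene. Friction and masses are not known exactly. Their poses are not given: they have to be found in the camera images.
- axle: Fixed axle stub standing upright: grey square base 80 x 80 x 10 mm, round grey pedestal of 38 mm diameter up to the shoulder at 34 mm, then a steel shaft of 24 mm diameter up to 91 mm above the table. Origin: centre of the base's underside; z up along the shaft.
- axle_shoulder (a point): Point on the shaft's axis at the height of the shoulder (top of the 38 mm pedestal, 34 mm above the table), on which the pulley's underside shall rest.
- axle_groove (a point): Point on the shaft's axis at mid-height of the dark groove, 71 mm above the table. The groove is 12 mm wide along the shaft and 19 mm in diameter. With the pulley seated, its top is 11 mm below this point.
- axle_top (a point): Point on the shaft's axis at its flat top, 91 mm above the table.
- pulley_center (a point): Centre (half-way up, on the axis) of the loose belt pulley: two blue flanges of 56 mm diameter with a silver drum between them, 26 mm high, straight bore of 30 mm, 0.08 to 0.17 kg. It lies flat on the table at the start, z up; pick it across the flanges.
- clip: Ring pliers with the spring retaining ring: a dark steel wire ring in two halves on a steel pivot, with two upright orange grips; about 0.1 kg. It lies flat on the table. Origin: the pivot, at the underside; x points from the pivot to the ring, z up. The wire is 5 mm thick, the ring's inner diameter is 21 mm at rest (it does not pass over the shaft) and the halves part sideways (along y) when the grips are squeezed together.
- clip_ring (a point): Centre of the ring, 45 mm ahead of the pivot (+x of clip), at mid-height of the wire, 2.5 mm above the underside. Stays the centre as the ring spreads.
- clip_grip (a point): Point midway between the two orange grips, 45 mm behind the pivot (90 mm behind the ring's centre) and 22 mm above the underside; axes as clip. Each grip is a slab 26 mm long (x), 8 mm thick (y) and 38 mm tall from the underside; over both it is about 55 mm at rest and 31 mm fully squeezed, when their outer faces are parallel. Squeeze along y: it takes about 3 N to begin and 8 N to reach the stop; a grip of 20 to 30 N holds it firmly against the stop.
- clip_left (a joint): Spread of the ring: angle of each half in rad, 0 at rest (closed), 0.2 at the stop (fully spread, each half moved 9 mm sideways, passes the 24 mm shaft with some 5 mm to spare each way). It springs back when let go.
- jar: White closed jar, 34 mm diameter, 45 mm tall, bystander. Origin at its underside.
- dropper: White dropper bottle, 25 mm diameter, 66 mm tall, bystander. Origin at its underside.
- felt_pen: Marker with a blue cap, 131 mm long, lying on the table, bystander. Origin at its underside, mid-length.

How it is judged:
On the way, in this order (a step that is already met when the one before it is completed fails the run):
1. the pulley sits flat on the axle's shoulder, let go (horizontal distance between pulley_center and axle_shoulder below 0.005 m and z of pulley_center in the frame of axle_shoulder between 0.0105 and 0.0155 m and angle between pulley_center's own z axis and vertical below 0.06 rad and contact force between the fingers and pulley below 0.1 N), for 0.2 s.
2. the ring is held spread above the top of the shaft (value of joint clip_left above 0.15 rad and horizontal distance between clip_ring and axle_top below 0.01 m and z of clip_ring in the frame of axle_top above 0.002 m), for 0.05 s.
At the end, for the whole second after the job is handed in: Fingers hold the pliers squeezed (spread over 0.16 rad); ring within 4.5 mm of the shaft axis and 4 mm of mid-groove height, tilt under 0.12 rad, at rest, under 0.5 N on axle or pulley; pulley flat on the shoulder (5 mm sideways, 2.5 mm in height, 0.06 rad) (value of joint clip_left above 0.16 rad and horizontal distance between clip_ring and axle_groove below 0.0045 m and z of clip_ring in the frame of axle_groove between -0.004 and 0.004 m and angle between clip's own z axis and vertical below 0.12 rad and contact force between the fingers and clip above 2 N and contact force between each of axle, pulley and clip below 0.5 N and linear speed of clip below 0.03 m/s and horizontal distance between pulley_center and axle_shoulder below 0.005 m and z of pulley_center in the frame of axle_shoulder between 0.0105 and 0.0155 m and angle between pulley_center's own z axis and vertical below 0.06 rad); the arm keeps its last pose, push and grip.
It fails at once if the pulley is dropped (linear speed of pulley above 0.45 m/s and contact force between the fingers and pulley below 0.1 N).
It fails at once if a bystander is pushed away (over 30 mm) (distance of any of jar, dropper, felt_pen from where it was at the start of the episode above 0.03 m).
It also fails if it takes over 51 s, if anything falls off the work surface, if the arm or the gripper's body presses on something with over 40 N, if the wrist force passes 120 N, or if a joint passes its speed limit or range.

## Robot

A 6-joint arm with a two-finger parallel gripper is mounted at the origin on the work surface; the furniture and walls round the work are solid. World frame = base frame: x ahead of the robot, y to its left, z up, the work surface at z = 0. Lengths are in m, angles in rad, forces in N, time in s.
With the tool pointing down it reaches from about 0.375 to 0.9 m from the base axis. Payload 3.1 kg.
Tool frame: the origin (TCP) lies between the finger pads; the fingertips stand 22 mm ahead of it and the grasp point (between the pads) lies 3 mm ahead of it; z points along the fingers, y is the line along which they close (so a half turn about z gives the same grasp; the last joint's range is limited). The gripper opens to 87 mm and grips with 3 to 60 N. Pads are 19 mm wide; open, the fingers measure 117 mm over their backs; the gripper's body (75 mm by 190 mm) begins 51 mm behind the grasp point.
Start: joints at [1.117, 0.527, 1.433, -0, 1.181, -0.178], TCP at [0.17, 0.602, 0.245] pointing down, gripper open.
Joint ranges: [-3.08, 3.08], [-0.75, 2.2], [0.22, 2.44], [-1.43, 4.57], [0, 2.65], [-2.85, 2.85]. Speed limits (rad/s): [2.79, 2.79, 3.14, 3.14, 3.14, 3.14].

## Interface

Orientations are given as a unit quaternion [x, y, z, w].
In Python, from rig import robot gives the robot as it stands.
- The arm moves only by the tool move_arm, never from a script. Its argument "series" is text: rows parted by semicolons, each of 6 numbers parted by spaces: the shift along the tool's x, y, z in mm, then the turn, a rotation vector about the tool's x, y, z in degrees. In form: dx dy dz ax ay az; .... A call has 1 to 8 rows; each row is the pose to reach, as a shift and turn from the pose commanded when the call began, along the tool's axes at that moment; what a row does not reach only later rows make up. A row lasts 1/12 s, in which the tool goes at most 41.7 mm and 7.16 degrees, less where a joint would pass 70% of its speed; a pose out of reach is approached as far as the arm can. A call with a gripper value outside its range is refused whole. "jaw" is the opening, from 0 (shut) to 1 (fully open), set as the call begins (left out, the last holds). The fingers move at their own pace and stop on an object; "newtons" is the grip in N (left out, the last holds). Time passes only in rows, so rows that repeat a pose let the fingers close. It gives the time, the measured TCP pose, the force, the opening and the grip force at its end, in the units of the state.
- robot.get_obs(): the state, without advancing time (a new reading comes with each control period).
- robot.camera(name): name is "scene" or "side" or "wrist"; returns a dict with "img" (400x640x3 uint8, red, green, blue), "mtx" (3x3 intrinsics, pixels), "distortion" ([k1, k2, p1, p2, k3] as OpenCV has them; the pictures are not rectified), "world_to_cam" (4x4, takes a point from world to camera coordinates). Camera axes: x right, y down, z forward; pixel columns grow to the right and rows downward; lengths in m; the calibration is good to about 2 mm. A picture is of the moment at which its call begins. There is no depth.
- robot.hand_in(): hands the job in; it is judged then, once.
Trained networks look in a picture, given as the dict that the camera call returned (one of the last four; its "shot" number tells which), for a name from the list of things; names that differ only in an ending like _2 or _b are one class to them, and where a whole thing is asked for, a point or a joint stands for the part that bears it (a point fixed in the world has none). Each returns a list of dicts, best first, with "p" (0 to 1); they miss things now and then, are a little off and sometimes report something else, mostly with a low value. They report only what shows in the picture. A call takes as long as a camera call.
- robot.search_frame(picture, thing): "xyz" ([x, y, z] in m, in world coordinates, good to about 4 mm: the middle of the surface that is visible of it).
- robot.tip_of(picture, thing): "xyz" ([x, y, z] in m, in world coordinates, good to about 4 mm: a listed point, or the origin of a listed thing).
The state is a dict: "time": time; "q": joint angles; "joint_velocities": joint speeds; "joint_torque": joint torques, N m; "position": TCP position; "tool_rot": TCP orientation; "ft_force": force on the tool from outside, world axes, zero at the start; "moment": the same for the moment, N m; "grip_width": finger opening in m; "grip_force": force on a finger pad.
Only numpy, scipy, OpenCV 4.12 (cv2) and the standard library are available. Lean on these libraries where they do the work, as an engineer would, in place of code of your own. Each camera call takes 0.05 s, during which the arm holds its last target. There are 200 camera calls.

## Working session

There is one attempt and no reset: what is moved stays moved. The work goes in short steps, Python scripts to look and compute and a tool call to move; the robot and the scene stay as the last step left them, time stands still between calls to the robot, and variables do not carry over. Pictures are saved under pics/ and viewed, at most 10 in all, crops included, and the job is handed in when it is done.

Besides the shell and the picture viewer there is one more tool, called after "Call:" as name(argument=value, ...) on one line, values as JSON. move_arm: Moves the arm, as the interface text tells. Its arguments: {"type":"object","properties":{"series":{"type":"string"},"jaw":{"type":"number"},"newtons":{"type":"number"}},"required":["series"]}

```bash
mkdir -p pics; cat > h.py <<'E'
from rig import robot
import numpy as np, cv2
from scipy.spatial.transform import Rotation as R
def pix(c,P):
    M=np.array(c["world_to_cam"]); r,_=cv2.Rodrigues(M[:3,:3])
    return cv2.projectPoints(np.array(P,float).reshape(-1,3),r,M[:3,3],np.array(c["mtx"]),np.array(c["distortion"],float))[0].reshape(-1,2)
def ray(c,uv,z):
    M=np.array(c["world_to_cam"]); n=cv2.undistortPoints(np.array([[uv]],float),np.array(c["mtx"]),np.array(c["distortion"],float))[0,0]
    d=M[:3,:3].T@np.array([n[0],n[1],1]); o=-M[:3,:3].T@M[:3,3]
    return o+d*(z-o[2])/d[2]
def totool(dw,o=None):
    o=o or robot.get_obs(); return R.from_quat(o["tool_rot"]).inv().apply(dw)*1000
E
python3 - <<'E'
from h import *
o=robot.get_obs(); print({k:np.round(v,3) for k,v in o.items()})
ims=[]
for n in ["scene","side","wrist"]:
    c=robot.camera(n); cv2.imwrite(f"pics/{n}0.png",c["img"][...,::-1])
    for t in ["axle","axle_shoulder","axle_groove","axle_top","pulley_center","clip","clip_ring","clip_grip","jar","dropper","felt_pen"]:
        r=robot.tip_of(c,t)
        if r: print(n,t,[(np.round(x["xyz"],4).tolist(),round(x["p"],2)) for x in r[:2]])
E
```

```text
{'time': np.float64(0.0), 'q': array([ 1.118,  0.528,  1.434,  0.   ,  1.181, -0.179]), 'joint_velocities': array([-0.001,  0.   ,  0.   , -0.   , -0.001,  0.001]), 'joint_torque': array([ 2.0000e-03, -4.4005e+01, -1.7660e+01,  6.3000e-02,  5.8000e-02,
       -0.0000e+00]), 'position': array([0.169, 0.601, 0.244]), 'tool_rot': array([ 0.137,  0.991, -0.001, -0.   ]), 'ft_force': array([ 1.155,  0.404, -0.227]), 'moment': array([-0.046, -0.033,  0.029]), 'grip_force': np.float64(0.0), 'grip_width': np.float64(0.087)}
scene axle [([0.6107, -0.2766, -0.0059], 0.79)]
scene axle_shoulder [([0.6083, -0.2717, 0.0331], 0.55)]
scene axle_groove [([0.6124, -0.2742, 0.0715], 0.64)]
scene axle_top [([0.6134, -0.2737, 0.091], 0.79), ([0.4453, -0.329, 0.0151], 0.44)]
scene pulley_center [([0.4456, -0.3266, 0.0151], 0.73)]
scene clip [([0.4169, -0.1321, 0.0014], 0.88)]
scene clip_ring [([0.3847, -0.1025, 0.0036], 0.85), ([0.4593, -0.1617, 0.0217], 0.17)]
scene clip_grip [([0.4555, -0.1626, 0.0229], 0.81)]
scene jar [([0.5588, -0.1129, 0.0049], 0.6)]
scene dropper [([0.6999, -0.1639, -0.0007], 0.78), ([0.4158, -0.1356, 0.0046], 0.46)]
scene felt_pen [([0.5087, 0.0436, -0.0034], 0.78)]
side axle [([0.6122, -0.2703, 0.0006], 0.69)]
side axle_shoulder [([0.6137, -0.2725, 0.035], 0.79), ([0.4521, -0.1559, 0.0222], 0.61)]
side axle_groove [([0.612, -0.2752, 0.0682], 0.86)]
side axle_top [([0.6161, -0.2712, 0.0917], 0.6), ([0.5118, 0.0427, -0.0009], 0.35)]
side pulley_center [([0.4532, -0.3318, 0.0113], 0.98)]
side clip [([0.419, -0.1319, 0.0008], 0.79)]
side clip_ring [([0.3831, -0.1092, 0.0036], 0.92), ([0.4162, -0.1317, -0.001], 0.62)]
side clip_grip [([0.4523, -0.1577, 0.0229], 0.88)]
side jar [([0.5653, -0.1165, 0.0005], 0.54)]
side dropper [([0.6961, -0.1608, -0.0015], 0.73)]
side felt_pen [([0.5108, 0.0441, 0.0019], 0.84)]
```

View pics/scene0.png

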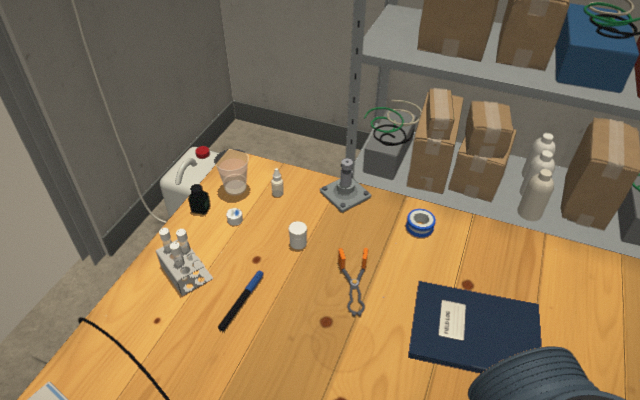

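View pics/side0.png

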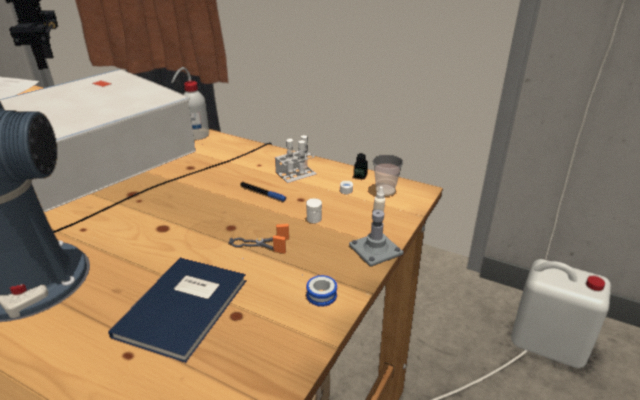

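```bash
cat >> h.py <<'E'
def plan(*pts):
    o=robot.get_obs(); p=np.array(o["position"])
    print("t",o["time"],"pos",p.round(4))
    for q in pts: print(q, totool(np.array(q)-p,o).round(1))
E
python3 - <<'E'
from h import *
c=robot.camera("scene")
for uv in [(370,183),(500,200),(640,235),(620,240)]: print(uv,ray(c,uv,0).round(3))
for z in (.2,.3,.4,.5,.6):print(z,pix(c,[(.5,y,z) for y in (-.4,-.5,-.6)]).round().tolist())
R0=R.from_quat(robot.get_obs()["tool_rot"]);print(R0.as_matrix().round(4))
plan((.45,.25,.245),(.46,0,.22),(.45,-.329,.2))
w=robot.camera("wrist");M=np.array(w["world_to_cam"]);print("cam in world",(-M[:3,:3].T@M[:3,3]).round(3),M[2,:3].round(3))
E
```

```text
(370, 183) [ 0.605 -0.343  0.   ]
(500, 200) [ 0.397 -0.525  0.   ]
(640, 235) [ 0.161 -0.667  0.   ]
(620, 240) [ 0.179 -0.622  0.   ]
0.2 [[440.0, 120.0], [475.0, 102.0], [507.0, 85.0]]
0.3 [[450.0, 71.0], [487.0, 54.0], [520.0, 39.0]]
0.4 [[461.0, 15.0], [501.0, -1.0], [536.0, -14.0]]
0.5 [[475.0, -52.0], [517.0, -65.0], [553.0, -75.0]]
0.6 [[491.0, -132.0], [535.0, -140.0], [574.0, -146.0]]
[[-9.625e-01  2.714e-01  0.000e+00]
 [ 2.714e-01  9.625e-01 -1.000e-04]
 [-0.000e+00 -1.000e-04 -1.000e+00]]
t 1.85 pos [0.1696 0.6015 0.2445]
(0.45, 0.25, 0.245) [-365.3 -262.2   -0.4]
(0.46, 0, 0.22) [-442.8 -500.1   24.6]
(0.45, -0.329, 0.2) [-522.4 -819.5   44.6]
cam in world [0.104 0.62  0.384] [ 0.239 -0.067 -0.969]
```

Call:
move_arm(series="-365 -262 0 0 0 0;-365 -262 0 0 0 0;-365 -262 0 0 0 0;-365 -262 0 0 0 0;-365 -262 0 0 0 0;-365 -262 0 0 0 0;-365 -262 0 0 0 0;-365 -262 0 0 0 0", jaw=1)

```text
time: 2.57
position: [0.3784, 0.3394, 0.2448]
tool_rot: [0.137, 0.991, 0.0, 0.0]
ft_force: [0.4, 0.8, -0.8]
grip_width: 0.0871
grip_force: 0.0
```

```bash
python3 - <<'E'
from h import *
plan((.46,0,.22),(.45,-.329,.2))
E
```

```text
t 2.5667 pos [0.3784 0.3394 0.2448]
(0.46, 0, 0.22) [-170.5 -304.6   24.8]
(0.45, -0.329, 0.2) [-250.1 -624.    44.6]
```

Call:
move_arm(series="-170 -305 25 0 0 0;-170 -305 25 0 0 0;-170 -305 25 0 0 0;-170 -305 25 0 0 0;-170 -305 25 0 0 0;-170 -305 25 0 0 0;-170 -305 25 0 0 0;-170 -305 25 0 0 0")

```text
time: 3.23
position: [0.4547, 0.0155, 0.221]
tool_rot: [0.137, 0.991, 0.0, 0.0]
ft_force: [1.0, -0.6, 0.2]
grip_width: 0.087
grip_force: 0.0
```

```bash
python3 - <<'E'
from h import *
plan((.45,-.32,.2))
E
```

```text
t 3.2333 pos [0.4547 0.0155 0.221 ]
(0.45, -0.32, 0.2) [ -86.5 -324.1   21. ]
```

Call:
move_arm(series="-86 -324 21 0 0 33;-86 -324 21 0 0 33;-86 -324 21 0 0 33;-86 -324 21 0 0 33;-86 -324 21 0 0 33;-86 -324 21 0 0 33;-86 -324 21 0 0 33;-86 -324 21 0 0 33")

```text
time: 3.9
position: [0.449, -0.3174, 0.1999]
tool_rot: [0.413, 0.911, -0.0, 0.0]
ft_force: [0.2, -0.3, -0.2]
grip_width: 0.0873
grip_force: 0.0
```

```bash
cat > look.py <<'E'
import sys
from h import *
cam,png=sys.argv[1:3]
c=robot.camera(cam); cv2.imwrite(f"pics/{png}.png",c["img"][...,::-1])
np.save("pics/M.npy",c["world_to_cam"])
for t in sys.argv[3:]:
    r=robot.tip_of(c,t)
    print(cam,t,[(np.round(x["xyz"],4).tolist(),pix(c,x["xyz"]).round().tolist(),round(x["p"],2)) for x in r[:2]])
E
python3 look.py wrist w1 pulley_center clip_grip axle_top axle_shoulder; python3 -c "
from h import *
plan((.45,-.329,.1))"
```

```text
wrist pulley_center [([0.4481, -0.3281, 0.0127], [[310.0, 191.0]], 0.96), ([0.4583, -0.1633, 0.0225], [[447.0, 58.0]], 0.33)]
wrist clip_grip [([0.4593, -0.1614, 0.0241], [[450.0, 57.0]], 0.89)]
wrist axle_top []
wrist axle_shoulder [([0.6117, -0.2723, 0.0319], [[480.0, 264.0]], 0.65)]
t 4.15 pos [ 0.4488 -0.3146  0.1996]
(0.45, -0.329, 0.1) [-11.8  -8.6  99.6]
```

View pics/w1.png

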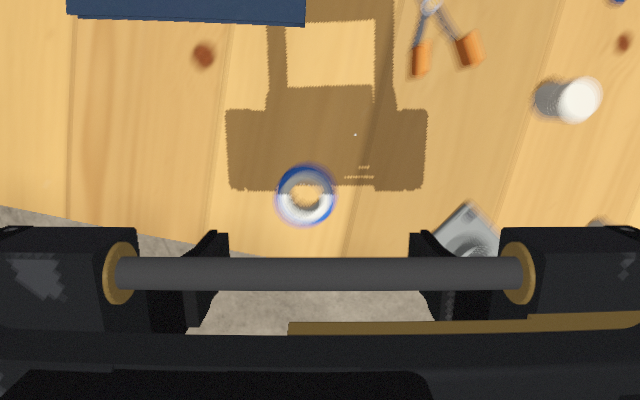

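```bash
cat > pul.py <<'E'
from h import *
from scipy.optimize import minimize
import sys
def fitpul(c,z0=0.0,guess=(.449,-.328)):
    hsv=cv2.cvtColor(c["img"],cv2.COLOR_RGB2HSV)
    m=cv2.inRange(hsv,(100,110,50),(130,255,255))
    u,v=pix(c,[(*guess,z0+.013)])[0]
    k=np.zeros_like(m); cv2.circle(k,(int(u),int(v)),50,255,-1); m&=k
    pts=cv2.findNonZero(m); h=cv2.convexHull(pts); sil=np.zeros_like(m); cv2.fillConvexPoly(sil,h,255)
    a=np.linspace(0,2*np.pi,60)
    def ren(x):
        P=[(x[0]+.028*np.cos(t),x[1]+.028*np.sin(t),z) for z in (z0,z0+.026) for t in a]
        s=np.zeros_like(m); cv2.fillConvexPoly(s,cv2.convexHull((pix(c,P)*16).round().astype(np.int32)),255,shift=4); return s
    f=lambda x:float(np.count_nonzero(ren(x)!=sil))/np.count_nonzero(sil)
    r=minimize(f,guess,method="Nelder-Mead",options=dict(initial_simplex=[guess,(guess[0]+.006,guess[1]),(guess[0],guess[1]+.006)],xatol=1e-4))
    return r.x,r.fun
if __name__=="__main__":
    for n in ("wrist","scene","side"):
        c=robot.camera(n); print(n,fitpul(c))
    plan((.449,-.328,.1))
E
python3 pul.py
```

```text
wrist (array([ 0.44691061, -0.32757587]), np.float64(0.09414155096512021))
scene (array([ 0.4499375 , -0.33428125]), np.float64(0.29982964224872233))
side (array([ 0.44983496, -0.32843799]), np.float64(0.23150684931506849))
t 4.3 pos [ 0.4492 -0.3133  0.1999]
(0.449, -0.328, 0.1) [-11.   -9.9  99.9]
```

```bash
python3 -c "
from h import *
plan((.448,-.328,.08),(.448,-.328,.025))"
```

```text
t 4.3 pos [ 0.4492 -0.3133  0.1999]
(0.448, -0.328, 0.08) [-10.3 -10.6 119.9]
(0.448, -0.328, 0.025) [-10.4 -10.6 174.9]
```

Call:
move_arm(series="-10.5 -10.5 30 0 0 0;-10.5 -10.5 65 0 0 0;-10.5 -10.5 100 0 0 0;-10.5 -10.5 130 0 0 0;-10.5 -10.5 130 0 0 0")

```text
time: 4.72
position: [0.4458, -0.3256, 0.065]
tool_rot: [0.412, 0.911, 0.002, -0.005]
ft_force: [-0.9, -0.1, -0.2]
grip_width: 0.0874
grip_force: 0.0
```

```bash
python3 look.py wrist w2 pulley_center; python3 -c "
from h import *
plan((.448,-.328,.025))"
```

```text
wrist pulley_center []
t 4.8167 pos [ 0.4483 -0.3284  0.0696]
(0.448, -0.328, 0.025) [ 0.4  0.1 44.6]
```

View pics/w2.png

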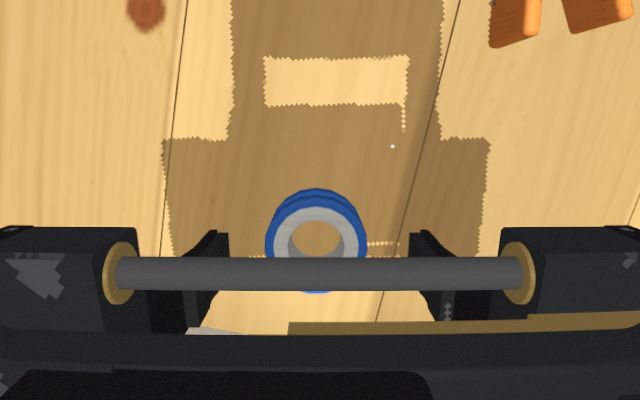

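```bash
python3 - <<'E'
from h import *
c=robot.camera("wrist")
x=R.from_quat(robot.get_obs()["tool_rot"]).as_matrix()[:,0]
for d in(-.002,0,.002,.004):
    p=np.array([.448,-.328,.026])+x*d; print(d,pix(c,[p+.028*x]).round(1))
hsv=cv2.cvtColor(c["img"],cv2.COLOR_RGB2HSV); m=cv2.inRange(hsv,(100,110,50),(130,255,255))
print("top row",np.where(m[150:,300:330].any(1))[0][0]+150)
plan((.448,-.328,.025))
E
```

```text
-0.002 [[318.4 189.8]]
0 [[318.4 186.1]]
0.002 [[318.4 182.3]]
0.004 [[318.4 178.6]]
top row 180
t 4.8667 pos [ 0.4492 -0.3296  0.071 ]
(0.448, -0.328, 0.025) [ 2.   0.2 46. ]
```

Call:
move_arm(series="1 0 20 0 0 0;1 0 35 0 0 0;1 0 45 0 0 0;1 0 46 0 0 0;1 0 46 0 0 0;1 0 46 0 0 0")

```text
time: 5.37
position: [0.4485, -0.3298, 0.0253]
tool_rot: [0.413, 0.911, -0.001, 0.001]
ft_force: [0.6, 0.5, -1.0]
grip_width: 0.0868
grip_force: 0.0
```

Call:
move_arm(series="1 0 0 0 0 0;1 0 0 0 0 0;1 0 0 0 0 0;1 0 0 0 0 0;1 0 0 0 0 0;1 0 0 0 0 0;1 0 0 0 0 0;1 0 0 0 0 0", jaw=0, newtons=20)

```text
time: 6.03
position: [0.4471, -0.3285, 0.024]
tool_rot: [0.413, 0.911, -0.0, 0.0]
ft_force: [0.6, 0.1, 0.9]
grip_width: 0.0566
grip_force: 20.0
```

Call:
move_arm(series="0 0 -20 0 0 0;0 0 -55 0 0 0;0 0 -90 0 0 0;0 0 -120 0 0 0;0 0 -120 0 0 0;0 0 -120 0 0 0")

```text
time: 6.53
position: [0.4478, -0.3292, 0.1455]
tool_rot: [0.413, 0.911, -0.001, 0.002]
ft_force: [0.8, 0.9, -1.2]
grip_width: 0.0565
grip_force: 20.0
```

```bash
for n in scene side wrist; do python3 look.py $n ${n}3 pulley_center axle_shoulder axle_groove axle_top axle; done; python3 -c "
from h import *
plan((.6125,-.273,.145))"
```

```text
scene pulley_center [([0.4485, -0.3313, 0.1331], [[429.0, 177.0]], 0.72)]
scene axle_shoulder []
scene axle_groove []
scene axle_top []
scene axle [([0.7005, -0.1615, -0.0019], [[276.0, 195.0]], 0.59)]
side pulley_center []
side axle_shoulder [([0.615, -0.2722, 0.0323], [[377.0, 237.0]], 0.68)]
side axle_groove [([0.6113, -0.273, 0.0654], [[377.0, 224.0]], 0.91)]
side axle_top [([0.6141, -0.2667, 0.091], [[377.0, 211.0]], 0.77)]
side axle [([0.6142, -0.2711, 0.0002], [[376.0, 249.0]], 0.87)]
wrist pulley_center []
wrist axle_shoulder []
wrist axle_groove []
wrist axle_top []
wrist axle []
t 7.4333 pos [ 0.4471 -0.3284  0.144 ]
(0.6125, -0.273, 0.145) [-67.4 160.9  -1. ]
```

```bash
python3 -c "
from h import *
plan((.523,-.242,.15))"
```

```text
t 7.4333 pos [ 0.4471 -0.3284  0.144 ]
(0.523, -0.242, 0.15) [ 14.9 114.1  -6. ]
```

Call:
move_arm(series="2 15 -6 0 0 6;4 30 -6 0 0 13;7 45 -6 0 0 20;9 60 -6 0 0 27;11 75 -6 0 0 34;13 90 -6 0 0 41;15 105 -6 0 0 48;15 114 -6 0 0 55")

```text
time: 8.1
position: [0.5235, -0.2406, 0.15]
tool_rot: [0.788, 0.615, 0.0, -0.0]
ft_force: [0.8, -0.2, -1.1]
grip_width: 0.0563
grip_force: 20.0
```

Call:
move_arm(series="0 0 0 0 0 7;0 0 0 0 0 14;0 0 0 0 0 21;0 0 0 0 0 28;0 0 0 0 0 35;0 0 0 0 0 42;0 0 0 0 0 49;0 0 0 0 0 55")

```text
time: 8.77
position: [0.5228, -0.242, 0.15]
tool_rot: [0.983, 0.182, 0.0, 0.0]
ft_force: [0.6, -0.2, -1.2]
grip_width: 0.0563
grip_force: 20.0
```

Call:
move_arm(series="0 0 0 0 0 7;0 0 0 0 0 14;0 0 0 0 0 21;0 0 0 0 0 28;0 0 0 0 0 35;0 0 0 0 0 40;0 0 0 0 0 40;0 0 0 0 0 40")

```text
time: 9.43
position: [0.5228, -0.2419, 0.1499]
tool_rot: [0.987, -0.162, -0.0, -0.0]
ft_force: [-0.6, 0.6, -0.4]
grip_width: 0.0563
grip_force: 20.0
```

```bash
for n in wrist scene; do python3 look.py $n ${n}4 pulley_center axle_shoulder axle_groove axle_top axle; done; python3 -c "
from h import *
plan((.6125,-.273,.145)); o=robot.get_obs(); print(o['q'],R.from_quat(o['tool_rot']).as_matrix().round(3))"
```

```text
wrist pulley_center [([0.611, -0.275, 0.068], [[325.0, 60.0]], 0.54)]
wrist axle_shoulder [([0.6121, -0.2731, 0.034], [[321.0, 66.0]], 0.62)]
wrist axle_groove [([0.6106, -0.2743, 0.0669], [[324.0, 61.0]], 0.9)]
wrist axle_top [([0.6099, -0.2772, 0.0692], [[329.0, 60.0]], 0.68), ([0.6122, -0.2774, 0.0909], [[329.0, 50.0]], 0.62)]
wrist axle [([0.612, -0.2736, 0.0046], [[321.0, 70.0]], 0.83)]
scene pulley_center []
scene axle_shoulder []
scene axle_groove []
scene axle_top []
scene axle []
t 10.0333 pos [ 0.5229 -0.242   0.1499]
(0.6125, -0.273, 0.145) [94.9  0.6  4.9]
[-6.27309153e-01  5.87352148e-01  1.64342248e+00  1.29072484e-05
  9.10843265e-01  1.27050109e+00] [[ 0.947 -0.321 -0.   ]
 [-0.321 -0.947  0.   ]
 [-0.    -0.    -1.   ]]
```

View pics/wrist4.png

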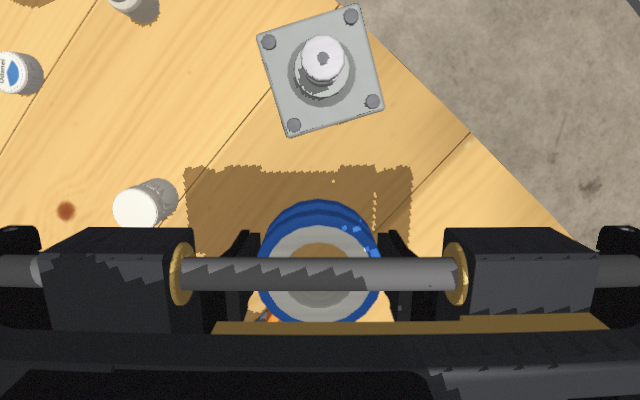

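```bash
python3 - <<'E'
from h import *
c=robot.camera("wrist"); o=robot.get_obs(); p=np.array(o["position"]); X=R.from_quat(o["tool_rot"]).as_matrix()
print(p)
print("top",ray(c,(323,59),.091).round(4))
C=[ray(c,u,.010) for u in [(257,36),(358,4),(384,106),(289,137)]]
print(np.round(C,4).tolist(),np.mean(C,0).round(4),[np.linalg.norm(C[i]-C[i-1]).round(4) for i in range(4)])
g=cv2.cvtColor(c["img"],cv2.COLOR_RGB2GRAY)
ci=cv2.HoughCircles(cv2.resize(g[20:110,270:375],None,fx=4,fy=4,interpolation=3),cv2.HOUGH_GRADIENT,1.5,40,param1=120,param2=30,minRadius=70,maxRadius=140)
if ci is not None: print((ci[0][:4]/4+[270,20,0]).round(1))
hsv=cv2.cvtColor(c["img"],cv2.COLOR_RGB2HSV); m=cv2.inRange(hsv,(105,150,50),(125,255,255))
m[:170]=0; ys,xs=np.where(m); print("blue",xs.min(),xs.max(),ys.min(), np.median(xs[ys==ys.min()]))
for d in(-4,-2,0,2,4):
    q=p+X@np.array([d/1000,0,0]); q[2]=p[2]+.001+.0   # pulley top: lies tcp z(.0245)-> top .026
    a=np.linspace(0,2*np.pi,180); Q=pix(c,[q+.028*(np.cos(t)*X[:,0]+np.sin(t)*X[:,1]) for t in a]); 
    print(d,"top-flange proj minv",Q.min(0).round(1),Q.max(0).round(1))
E
```

```text
[ 0.52284949 -0.24197615  0.14990936]
top [ 0.6091 -0.2733  0.091 ]
[[0.6493, -0.237, 0.01], [0.6462, -0.3133, 0.01], [0.5716, -0.3104, 0.01], [0.5727, -0.2343, 0.01]] [ 0.6099 -0.2738  0.01  ] [np.float64(0.0766), np.float64(0.0764), np.float64(0.0747), np.float64(0.0761)]
[[321.6  72.3  34.8]
 [322.3  57.3  21.6]
 [312.6  67.4  25.7]
 [320.4  82.4  25.3]]
blue 257 380 199 317.5
-4 top-flange proj minv [253.7 216.9] [385.5 336.6]
-2 top-flange proj minv [253.5 212.1] [385.7 332.8]
0 top-flange proj minv [253.2 207.4] [386.  328.9]
2 top-flange proj minv [253.  202.5] [386.2 325. ]
4 top-flange proj minv [252.8 197.7] [386.5 321. ]
```

```bash
python3 -c "
from h import *
plan((.611,-.2735,.13))"
```

```text
t 10.0833 pos [ 0.5228 -0.242   0.1499]
(0.611, -0.2735, 0.13) [93.6  1.5 19.9]
```

Call:
move_arm(series="15 0 0 0 0 0;35 1 0 0 0 0;60 1.5 0 0 0 0;80 1.5 0 0 0 0;91 1.5 5 0 0 0;91 1.5 15 0 0 0;91 1.5 20 0 0 0;91 1.5 20 0 0 0")

```text
time: 10.75
position: [0.6061, -0.2712, 0.1274]
tool_rot: [0.987, -0.163, -0.003, -0.001]
ft_force: [0.5, 0.7, -1.8]
grip_width: 0.0563
grip_force: 20.0
```

```bash
python3 look.py side side5 pulley_center axle_top axle_groove; python3 look.py scene scene5 pulley_center axle_top axle_groove; python3 - <<'E'
import cv2,numpy as np
a=cv2.imread("pics/side5.png")[150:270,320:440]; b=cv2.imread("pics/scene5.png")[100:220,285:405]
cv2.imwrite("pics/c5.png",cv2.resize(np.hstack([b,a]),(800,400),interpolation=cv2.INTER_NEAREST))
E
```

```text
side pulley_center [([0.6069, -0.2696, 0.1143], [[375.0, 203.0]], 0.86)]
side axle_top [([0.6144, -0.2742, 0.0949], [[379.0, 211.0]], 0.62)]
side axle_groove [([0.6105, -0.2782, 0.0685], [[378.0, 224.0]], 0.92)]
scene pulley_center []
scene axle_top []
scene axle_groove []
```

View pics/c5.png

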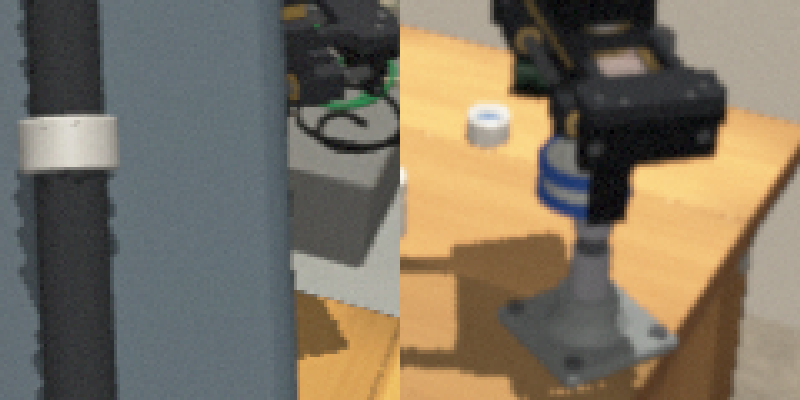

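```bash
python3 - <<'E'
from h import *
c=robot.camera("wrist"); o=robot.get_obs(); T=np.eye(4);T[:3,:3]=R.from_quat(o["tool_rot"]).as_matrix();T[:3,3]=o["position"]
print(o["position"],np.round(c["mtx"],1).tolist(),np.round(c["distortion"],3))
M=np.array(c["world_to_cam"])@T; print("tool->cam",M.round(4).tolist())
c2=dict(c);c2["world_to_cam"]=M
a=np.linspace(0,2*np.pi,180)
def circ(x,y,z,r): 
    Q=pix(c2,[(x+r*np.cos(t),y+r*np.sin(t),z) for t in a]); return Q.min(0).round(1).tolist(),Q.max(0).round(1).tolist()
print("w2 pulley top (seen u265-367,v188-294)",circ(.001,0,.0705-.026,.028))
print("w1 pulley (seen u275-337 v163-228)",circ(.009,.009,.1999-.026,.028))
print("w4 pulley (seen 256-382,v199-327)",circ(.003,0,-.001,.028),circ(.003,0,.0245,.028))
print("w4 shafttop (seen 301-345, 36-81)",circ(.092,0,.059,.012))
s=robot.camera("side")
for x,y in[(.6115,-.2735),(.6135,-.2735),(.6115,-.2715)]: print("side",(x,y),pix(s,[(x,y,z) for z in(.071,.091,.117)]).round(2).tolist())
cv2.imwrite("pics/wrist6.png",c["img"][...,::-1])
g=cv2.cvtColor(s["img"],cv2.COLOR_RGB2GRAY)
for v in (221,224,227,232): print(v,g[v,366:390].tolist())
hsv=cv2.cvtColor(s["img"],cv2.COLOR_RGB2HSV); m=cv2.inRange(hsv,(105,130,40),(125,255,255))[185:220,345:400]
ys,xs=np.where(m)
for v in range(ys.min(),ys.max()+1,2): q=xs[ys==v]; print(v+185,q.min()+345,q.max()+345)
E
```

```text
[ 0.60859026 -0.2727398   0.13038242] [[358.4, 0.0, 318.4], [0.0, 358.4, 199.0], [0.0, 0.0, 1.0]] [-0.057  0.     0.     0.     0.   ]
tool->cam [[-0.0007, 1.0, 0.0007, 0.0005], [-0.9686, -0.0005, -0.2486, 0.0301], [-0.2486, -0.0009, 0.9686, 0.1517], [0.0, 0.0, 0.0, 1.0]]
w2 pulley top (seen u265-367,v188-294) ([267.9, 181.8], [370.9, 279.2])
w1 pulley (seen u275-337 v163-228) ([297.7, 142.7], [360.8, 204.9])
w4 pulley (seen 256-382,v199-327) ([252.9, 199.9], [386.3, 322.8]) ([262.1, 186.3], [376.8, 293.8])
w4 shafttop (seen 301-345, 36-81) ([296.4, 34.2], [342.2, 82.2])
side (0.6115, -0.2735) [[377.25, 221.49], [377.85, 212.99], [378.66, 201.65]]
side (0.6135, -0.2735) [[378.07, 221.19], [378.68, 212.68], [379.5, 201.35]]
side (0.6115, -0.2715) [[376.63, 221.0], [377.23, 212.5], [378.03, 201.17]]
221 [102, 99, 124, 162, 175, 178, 142, 94, 77, 90, 94, 96, 97, 96, 93, 94, 126, 178, 194, 199, 199, 200, 201, 201]
224 [101, 100, 101, 101, 101, 99, 84, 63, 57, 56, 58, 55, 58, 57, 55, 61, 97, 148, 186, 194, 196, 194, 194, 196]
227 [98, 96, 99, 98, 95, 92, 90, 95, 97, 94, 97, 92, 91, 93, 92, 93, 112, 160, 186, 194, 193, 191, 192, 191]
232 [96, 102, 102, 96, 90, 89, 92, 97, 99, 101, 100, 102, 103, 103, 101, 98, 120, 174, 189, 194, 193, 194, 195, 193]
197 364 365
199 365 367
201 365 370
203 368 378
205 364 378
207 364 366
209 366 369
211 370 377
213 374 377
```

```bash
python3 - <<'E'
from h import *
s=robot.camera("side"); print(robot.get_obs()["position"])
im=s["img"][165:265,335:425][...,::-1]
a=cv2.resize(im,None,fx=6,fy=6,interpolation=cv2.INTER_NEAREST)
cv2.imwrite("pics/c6.png",a)
t=np.linspace(0,2*np.pi,180)
for z in (.105,.097,.131,.123):
    Q=pix(s,[(.6105+.028*np.cos(k),-.2733+.028*np.sin(k),z) for k in t]); print(z,Q.min(0).round(1),Q.max(0).round(1),"crop x6",((Q.min(0)-[335,165])*6).round(),((Q.max(0)-[335,165])*6).round())
E
```

```text
[ 0.60858895 -0.27267596  0.13019516]
0.105 [363.2 199.2] [392.5 215.2] crop x6 [169. 205.] [345. 301.]
0.097 [363.  202.7] [392.2 218.7] crop x6 [168. 226.] [343. 322.]
0.131 [363.8 187.9] [393.6 203.5] crop x6 [173. 137.] [351. 231.]
0.123 [363.6 191.4] [393.2 207.1] crop x6 [171. 159.] [349. 253.]
```

View pics/c6.png

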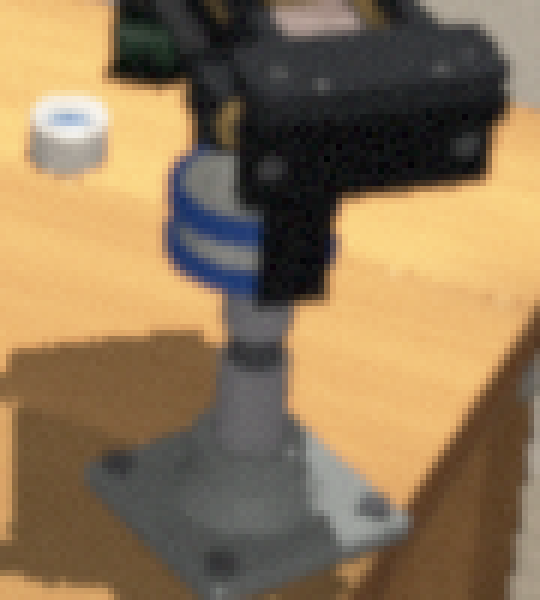

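View pics/wrist6.png

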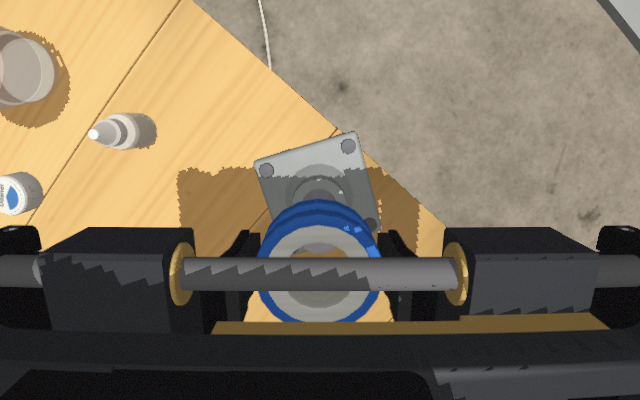

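```bash
python3 - <<'E'
from h import *
c=robot.camera("wrist"); o=robot.get_obs(); 
M=np.array([[-0.0007,1.0,0.0007,0.0005],[-0.9686,-0.0005,-0.2486,0.0301],[-0.2486,-0.0009,0.9686,0.1517],[0,0,0,1]])
c2=dict(c);c2["world_to_cam"]=M
a=np.linspace(0,2*np.pi,180)
def circ(x,y,z,r): 
    Q=pix(c2,[(x+r*np.cos(t),y+r*np.sin(t),z) for t in a]); return Q.min(0).round(1).tolist(),Q.max(0).round(1).tolist()
for d in (0,.003,.006,.009):
    print(d,"shoulder",circ(d,0,.0962,.019),"top",circ(d,0,.0392,.012),"base z corner dist")
print("bore top",circ(.002,0,-.001,.015),"bore bot",circ(.002,0,.025,.015))
im=c["img"][125:265,240:400][...,::-1]
cv2.imwrite("pics/c7.png",cv2.resize(im,None,fx=5,fy=4.28*1,interpolation=cv2.INTER_CUBIC))
E
```

```text
0 shoulder ([291.4, 180.8], [347.0, 234.3]) top ([296.7, 215.8], [342.0, 258.4]) base z corner dist
0.003 shoulder ([291.3, 176.4], [347.1, 230.3]) top ([296.6, 210.3], [342.1, 253.3]) base z corner dist
0.006 shoulder ([291.2, 172.0], [347.2, 226.2]) top ([296.5, 204.7], [342.2, 248.0]) base z corner dist
0.009 shoulder ([291.2, 167.5], [347.3, 222.0]) top ([296.4, 199.1], [342.3, 242.8]) base z corner dist
bore top ([283.9, 233.0], [355.3, 298.5]) bore bot ([288.8, 214.5], [350.1, 271.8])
```

View pics/c7.png

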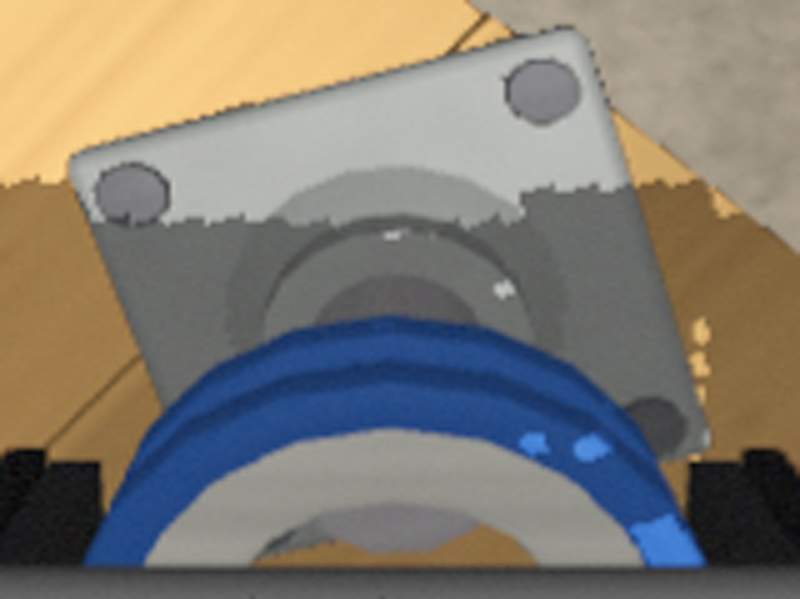

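Call:
move_arm(series="2 0.4 0 0 0 0;4.3 0.4 0 0 0 0;4.3 0.4 0 0 0 0;4.3 0.4 0 0 0 0;4.3 0.4 0 0 0 0;4.3 0.4 0 0 0 0")

```text
time: 11.85
position: [0.6124, -0.2743, 0.1298]
tool_rot: [0.987, -0.163, -0.0, -0.0]
ft_force: [-0.1, -0.1, -1.3]
grip_width: 0.0563
grip_force: 20.0
```

```bash
python3 - <<'E'
from h import *
c=robot.camera("wrist"); o=robot.get_obs(); print(o["position"])
cv2.imwrite("pics/wrist8.png",c["img"][...,::-1])
# brightness profile down the middle of the bore to find shaft-top / wood boundary
for u in(312,319,326): print(u,[tuple(int(k) for k in c["img"][v,u]) for v in range(232,258,2)])
E
```

```text
[ 0.61242798 -0.27435195  0.1298553 ]
312 [(155, 155, 148), (152, 152, 145), (150, 148, 142), (147, 146, 140), (148, 147, 140), (142, 141, 134), (120, 118, 120), (121, 118, 121), (118, 115, 117), (120, 118, 121), (121, 118, 120), (120, 118, 120), (113, 113, 113)]
319 [(154, 153, 146), (152, 151, 144), (148, 147, 140), (147, 145, 139), (145, 145, 138), (117, 115, 112), (68, 68, 69), (68, 67, 71), (115, 113, 115), (123, 119, 122), (120, 119, 120), (123, 120, 122), (114, 112, 112)]
326 [(155, 154, 147), (153, 153, 146), (148, 147, 140), (148, 146, 139), (148, 148, 140), (144, 143, 136), (117, 115, 117), (121, 118, 120), (121, 120, 122), (120, 119, 120), (123, 120, 124), (123, 122, 123), (111, 109, 111)]
```

Call:
move_arm(series="0 0 8 0 0 0;0 0 16 0 0 0;0 0 24 0 0 0;0 0 30 0 0 0;0 0 30 0 0 0;0 0 30 0 0 0")

```text
time: 12.4
position: [0.612, -0.2741, 0.0988]
tool_rot: [0.987, -0.163, -0.001, -0.0]
ft_force: [-0.3, 0.6, -0.2]
grip_width: 0.0566
grip_force: 20.0
```

Call:
move_arm(series="0 0 8 0 0 0;0 0 16 0 0 0;0 0 24 0 0 0;0 0 31 0 0 0;0 0 36 0 0 0;0 0 36 0 0 0;0 0 36 0 0 0")

```text
time: 12.98
position: [0.6123, -0.2743, 0.0633]
tool_rot: [0.987, -0.163, -0.0, -0.0]
ft_force: [0.5, 0.4, -0.2]
grip_width: 0.0563
grip_force: 20.0
```

Call:
move_arm(series="0 0 1 0 0 0;0 0 2 0 0 0;0 0 3 0 0 0;0 0 3 0 0 0;0 0 3 0 0 0;0 0 3 0 0 0")

```text
time: 13.48
position: [0.6126, -0.2744, 0.0611]
tool_rot: [0.987, -0.163, 0.0, 0.0]
ft_force: [0.6, -0.7, -1.9]
grip_width: 0.0565
grip_force: 20.0
```

Call:
move_arm(series="0 0 0.5 0 0 0;0 0 1 0 0 0;0 0 1.5 0 0 0;0 0 1.5 0 0 0;0 0 1.5 0 0 0")

```text
time: 13.9
position: [0.6125, -0.2744, 0.0593]
tool_rot: [0.987, -0.163, -0.0, -0.0]
ft_force: [-0.1, -0.2, -1.4]
grip_width: 0.0562
grip_force: 20.0
```

Call:
move_arm(series="0 0 0.5 0 0 0;0 0 1 0 0 0;0 0 1.5 0 0 0;0 0 1.5 0 0 0;0 0 1.5 0 0 0")

```text
time: 14.32
position: [0.6125, -0.2744, 0.058]
tool_rot: [0.987, -0.163, 0.0, 0.0]
ft_force: [-0.6, -0.9, -0.5]
grip_width: 0.0561
grip_force: 20.0
```

Call:
move_arm(series="0 0 0.5 0 0 0;0 0 1 0 0 0;0 0 1 0 0 0;0 0 1 0 0 0;0 0 1 0 0 0")

```text
time: 14.73
position: [0.6125, -0.2744, 0.058]
tool_rot: [0.987, -0.163, 0.0, 0.0]
ft_force: [-2.0, 1.0, 4.9]
grip_width: 0.0562
grip_force: 20.0
```

Call:
move_arm(series="0 0 0 0 0 0;0 0 0 0 0 0;0 0 0 0 0 0;0 0 0 0 0 0;0 0 0 0 0 0;0 0 0 0 0 0", jaw=1)

```text
time: 15.23
position: [0.6125, -0.2744, 0.0566]
tool_rot: [0.987, -0.163, -0.0, -0.0]
ft_force: [-1.3, 0.1, -1.0]
grip_width: 0.0845
grip_force: 0.0
```

Call:
move_arm(series="0 0 -8 0 0 0;0 0 -25 0 0 0;0 0 -50 0 0 0;0 0 -80 0 0 0;0 0 -115 0 0 0;-30 0 -140 0 0 0;-60 0 -140 0 0 0;-95 0 -140 0 0 0")

```text
time: 15.9
position: [0.5238, -0.2449, 0.2]
tool_rot: [0.987, -0.163, 0.004, 0.002]
ft_force: [-0.3, -0.6, 0.8]
grip_width: 0.087
grip_force: 0.0
```

```bash
for n in wrist side scene; do python3 look.py $n ${n}9 pulley_center axle_groove clip_ring clip_grip clip; done; python3 -c "
from h import *
plan((.456,-.161,.15))"
```

```text
wrist pulley_center []
wrist axle_groove [([0.6099, -0.2736, 0.0688], [[318.0, 75.0]], 0.79)]
wrist clip_ring [([0.3823, -0.107, 0.0034], [[240.0, 342.0]], 0.98), ([0.7039, -0.1652, -0.0025], [[170.0, 21.0]], 0.36)]
wrist clip_grip [([0.4588, -0.1625, 0.0257], [[259.0, 276.0]], 0.91)]
wrist clip [([0.4161, -0.1346, 0.0001], [[253.0, 307.0]], 0.75)]
side pulley_center [([0.612, -0.2744, 0.0447], [[377.0, 233.0]], 0.84)]
side axle_groove [([0.6133, -0.2764, 0.0654], [[379.0, 224.0]], 0.94)]
side clip_ring [([0.3848, -0.1071, 0.0037], [[239.0, 242.0]], 0.63)]
side clip_grip [([0.4516, -0.1598, 0.0226], [[279.0, 237.0]], 0.71)]
side clip [([0.4182, -0.1314, -0.0003], [[259.0, 244.0]], 0.96), ([0.6163, -0.2747, 0.0317], [[378.0, 237.0]], 0.21)]
scene pulley_center []
scene axle_groove []
scene clip_ring []
scene clip_grip []
scene clip []
t 16.8 pos [ 0.5226 -0.2438  0.1968]
(0.456, -0.161, 0.15) [-89.6 -57.1  46.8]
```

Call:
move_arm(series="-11 -7 6 0 0 -7;-22 -14 12 0 0 -14;-33 -21 18 0 0 -21;-45 -28 24 0 0 -28;-56 -35 30 0 0 -35;-67 -42 36 0 0 -42;-78 -49 42 0 0 -49;-90 -57 47 0 0 -56")

```text
time: 17.47
position: [0.4555, -0.1608, 0.1497]
tool_rot: [0.947, 0.322, 0.0, 0.0]
ft_force: [0.3, -0.1, 0.5]
grip_width: 0.0868
grip_force: 0.0
```

Call:
move_arm(series="0 0 0 0 0 -7;0 0 0 0 0 -14;0 0 0 0 0 -21;0 0 0 0 0 -28;0 0 0 0 0 -35;0 0 0 0 0 -42;0 0 0 0 0 -49;0 0 0 0 0 -56")

```text
time: 18.13
position: [0.4558, -0.1611, 0.15]
tool_rot: [0.685, 0.729, 0.0, 0.0]
ft_force: [-0.3, -0.2, 0.8]
grip_width: 0.0871
grip_force: 0.0
```

Call:
move_arm(series="0 0 0 0 0 -7;0 0 0 0 0 -14;0 0 0 0 0 -21;0 0 0 0 0 -28;0 0 0 0 0 -35;0 0 0 0 0 -42;0 0 0 0 0 -49.5;0 0 0 0 0 -49.5")

```text
time: 18.8
position: [0.4558, -0.1611, 0.15]
tool_rot: [0.318, 0.948, -0.0, 0.0]
ft_force: [1.2, 0.7, 0.3]
grip_width: 0.0873
grip_force: 0.0
```

```bash
python3 look.py wrist w10 clip_ring clip_grip clip; python3 - <<'E'
from h import *
o=robot.get_obs(); X=R.from_quat(o['tool_rot']).as_matrix(); print(np.degrees(np.arctan2(X[1,0],X[0,0])),o["q"].round(2) if hasattr(o["q"],"round") else o["q"])
plan((.4555,-.1608,.06))
c=robot.camera("wrist"); hsv=cv2.cvtColor(c["img"],cv2.COLOR_RGB2HSV)
m=cv2.inRange(hsv,(5,170,120),(16,255,255)); n,l,s,ce=cv2.connectedComponentsWithStats(m)
for i in range(1,n):
    if s[i,4]>60: print(s[i],ce[i].round(1))
cv2.imwrite("pics/w10.png",c["img"][...,::-1])
E
```

```text
wrist clip_ring [([0.3842, -0.1048, 0.0029], [[320.0, 77.0]], 0.59)]
wrist clip_grip [([0.4152, -0.1343, 0.0001], [[314.0, 133.0]], 0.59)]
wrist clip [([0.4138, -0.1342, 0.001], [[313.0, 131.0]], 0.94)]
142.61913618643698 [-0.57  0.49  1.87  0.    0.78 -1.49]
t 19.0 pos [ 0.4557 -0.161   0.15  ]
(0.4555, -0.1608, 0.06) [ 0.3  0.1 90. ]
[ 61 127  21  23 338] [ 71.1 137.9]
[338 177  17  41 416] [346.2 196.8]
[283 178  18  40 426] [291.  197.4]
[520 201  14  15 134] [526.7 208.3]
```

View pics/w10.png

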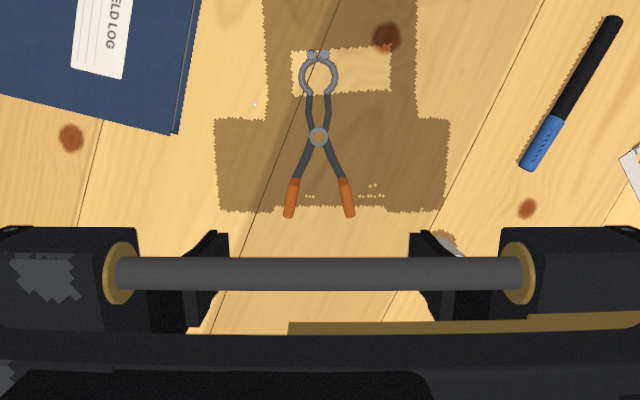

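```bash
python3 - <<'E'
from h import *
c=robot.camera("wrist"); o=robot.get_obs()
for n,uv,z in [("pivot",(318.5,137),.008),("ring",(318.5,74.5),.003),("grip bottoms",(289.5,216),.0),("g2",(349,215),0.)]: 
    w=ray(c,uv,z); print(n,w.round(4),totool(w-np.array(o["position"]),o).round(1))
E
```

```text
pivot [ 0.4194 -0.1328  0.008 ] [ 46.    0.4 141.9]
ring [ 0.3821 -0.1043  0.003 ] [ 92.9   0.5 146.9]
grip bottoms [ 0.4574 -0.1926  0.    ] [-20.6 -24.1 149.9]
g2 [ 0.4872 -0.1522  0.    ] [-19.8  26.1 149.9]
```

Call:
move_arm(series="1 0.4 30 0 0 0;1 0.4 65 0 0 0;1 0.4 95 0 0 0;1 0.4 115 0 0 0;1 0.4 123 0 0 0;1 0.4 124.5 0 0 0;1 0.4 124.5 0 0 0")

```text
time: 19.68
position: [0.4552, -0.1601, 0.0254]
tool_rot: [0.32, 0.948, 0.0, -0.0]
ft_force: [-0.2, -0.8, -0.5]
grip_width: 0.0867
grip_force: 0.0
```

Call:
move_arm(series="0 0 0 0 0 0;0 0 0 0 0 0;0 0 0 0 0 0;0 0 0 0 0 0;0 0 0 0 0 0;0 0 0 0 0 0;0 0 0 0 0 0;0 0 0 0 0 0", jaw=0, newtons=25)

```text
time: 20.35
position: [0.4555, -0.1604, 0.0257]
tool_rot: [0.319, 0.948, -0.0, 0.001]
ft_force: [-0.3, -1.1, 3.1]
grip_width: 0.0417
grip_force: 5.4
```

Call:
move_arm(series="0 0 0 0 0 0;0 0 0 0 0 0;0 0 0 0 0 0;0 0 0 0 0 0;0 0 0 0 0 0")

```text
time: 20.77
position: [0.4556, -0.1606, 0.0258]
tool_rot: [0.319, 0.948, -0.0, 0.001]
ft_force: [-0.4, -0.8, 5.0]
grip_width: 0.0303
grip_force: 25.0
```

Call:
move_arm(series="0 0 -15 0 0 0;0 0 -45 0 0 0;0 0 -80 0 0 0;0 0 -110 0 0 0;0 0 -125 0 0 0;0 0 -125 0 0 0")

```text
time: 21.27
position: [0.4565, -0.1608, 0.1532]
tool_rot: [0.319, 0.948, -0.001, 0.003]
ft_force: [0.4, -0.7, -1.2]
grip_width: 0.03
grip_force: 25.0
```

```bash
python3 -c "
from h import *
plan((.469,-.226,.15))"
```

```text
t 21.2667 pos [ 0.4565 -0.1608  0.1532]
(0.469, -0.226, 0.15) [-49.3 -44.3   3.5]
```

Call:
move_arm(series="-6 -5 0 0 0 7;-12 -11 0 0 0 14;-18 -17 0 0 0 21;-25 -22 0 0 0 28;-31 -28 0 0 0 35;-37 -33 0 0 0 42;-43 -39 0 0 0 49;-49 -44 0 0 0 56")

```text
time: 21.93
position: [0.4663, -0.2243, 0.1483]
tool_rot: [0.729, 0.685, -0.0, -0.002]
ft_force: [1.1, 0.5, -1.0]
grip_width: 0.0304
grip_force: 25.0
```

Call:
move_arm(series="0 0 0 0 0 7;0 0 0 0 0 14;0 0 0 0 0 21;0 0 0 0 0 28;0 0 0 0 0 35;0 0 0 0 0 42;0 0 0 0 0 49;0 0 0 0 0 56")

```text
time: 22.6
position: [0.4663, -0.2238, 0.1483]
tool_rot: [0.965, 0.262, -0.001, -0.002]
ft_force: [0.1, 0.2, -0.3]
grip_width: 0.03
grip_force: 25.0
```

Call:
move_arm(series="0 0 0 0 0 7;0 0 0 0 0 14;0 0 0 0 0 21;0 0 0 0 0 28;0 0 0 0 0 35;0 0 0 0 0 42;0 0 0 0 0 49;0 0 0 0 0 49")

```text
time: 23.27
position: [0.4663, -0.2239, 0.1485]
tool_rot: [0.987, -0.16, -0.002, -0.001]
ft_force: [0.2, -0.3, -1.3]
grip_width: 0.0303
grip_force: 25.0
```

```bash
python3 look.py wrist w11 clip_ring clip_grip clip axle_top axle_groove; python3 look.py side side11 clip_ring clip axle_top; python3 - <<'E'
from h import *
o=robot.get_obs(); X=R.from_quat(o['tool_rot']).as_matrix(); print(np.degrees(np.arctan2(X[1,0],X[0,0])),o["grip_width"])
plan((.611,-.274,.15))
im=cv2.imread("pics/w11.png")[0:240,200:440]; im2=cv2.imread("pics/side11.png")[160:260,270:400]
cv2.imwrite("pics/c11.png",np.hstack([cv2.resize(im,(400,400),interpolation=cv2.INTER_CUBIC),cv2.resize(im2,(400,308)) if 0 else cv2.copyMakeBorder(cv2.resize(im2,(400,308)),0,92,0,0,0)]))
E
```

```text
wrist clip_ring []
wrist clip_grip []
wrist clip [([0.5082, -0.2422, 0.1201], [[328.0, 154.0]], 0.75)]
wrist axle_top []
wrist axle_groove []
side clip_ring [([0.5581, -0.2526, 0.1295], [[349.0, 199.0]], 0.74)]
side clip [([0.5131, -0.2392, 0.1216], [[325.0, 206.0]], 0.79)]
side axle_top [([0.6167, -0.272, 0.0946], [[380.0, 210.0]], 0.61), ([0.6119, -0.2741, 0.0312], [[376.0, 238.0]], 0.57)]
-18.21894845273659 0.02999071749639211
t 23.7667 pos [ 0.4674 -0.2247  0.1504]
(0.611, -0.274, 0.15) [151.8   1.9   0.4]
```

```bash
python3 -c "
from h import *
for i in range(1):
    np.save('pics/a0.npy',robot.camera('wrist')['img'])"
```

Call:
move_arm(series="12 1 0 0 0 0;30 2 0 0 0 0;30 2 0 0 0 0;30 2 0 0 0 0;30 2 0 0 0 0")

```text
time: 24.23
position: [0.4943, -0.2353, 0.1502]
tool_rot: [0.987, -0.158, -0.001, -0.0]
ft_force: [0.4, 0.3, -1.2]
grip_width: 0.0299
grip_force: 25.0
```

```bash
python3 - <<'E'
from h import *
c=robot.camera('wrist'); np.save('pics/a1.npy',c['img'])
for t in ("axle_top","axle_groove","axle_shoulder","clip_ring"): print(t,[(np.round(x["xyz"],4).tolist(),round(x["p"],2)) for x in robot.tip_of(c,t)[:2]])
plan((.611,-.274,.15))
E
```

```text
axle_top []
axle_groove [([0.6095, -0.2757, 0.0663], 0.89)]
axle_shoulder [([0.6116, -0.2701, 0.0298], 0.71)]
clip_ring [([0.5378, -0.2516, 0.1235], 0.2)]
t 24.4833 pos [ 0.4947 -0.2357  0.1504]
(0.611, -0.274, 0.15) [122.5  -0.    0.3]
```

Call:
move_arm(series="12 0 0 0 0 0;25 0 0 0 0 0;31 0 0 0 0 0;31 0 0 0 0 0;31 0 0 0 0 0;31 0 0 0 0 0")

```text
time: 24.98
position: [0.5238, -0.2452, 0.1501]
tool_rot: [0.987, -0.159, -0.001, -0.0]
ft_force: [0.4, -0.4, -0.9]
grip_width: 0.0298
grip_force: 25.0
```

```bash
python3 - <<'E'
from h import *
c=robot.camera('wrist'); np.save('pics/a2.npy',c['img']); o=robot.get_obs()
for t in ("axle_top","axle_groove","axle_shoulder","clip_ring"): print(t,[(np.round(x["xyz"],4).tolist(),pix(c,x["xyz"]).round().tolist(),round(x["p"],2)) for x in robot.tip_of(c,t)[:2]])
A=np.stack([cv2.GaussianBlur(np.load(f'pics/a{i}.npy'),(3,3),0).astype(float) for i in range(3)])
d=A.std(0).max(2); m=(d<9)&(A.mean(0).max(2)<150)
sub=m[0:215:5,240:400:2]
print("cols 240..400 step2, rows step5")
for i,r in enumerate(sub): print(f"{i*5:3d}","".join("#" if k else "." for k in r))
T=np.eye(4);T[:3,:3]=R.from_quat(o["tool_rot"]).as_matrix();T[:3,3]=o["position"]
c2=dict(c);c2["world_to_cam"]=np.array(c["world_to_cam"])@T
print("pivot/ring/grip exp px",pix(c2,[(.045,0,.02),(.091,0,.0225),(.0,0,.0)]).round(1).tolist(),"axle top",pix(c,[(.611,-.274,.091)]).round(1))
plan((.611,-.274,.15))
E
```

```text
axle_top [([0.6108, -0.276, 0.0914], [[323.0, 58.0]], 0.87), ([0.5676, -0.2598, 0.1253], [[320.0, 154.0]], 0.2)]
axle_groove [([0.6106, -0.279, 0.0656], [[328.0, 62.0]], 0.84)]
axle_shoulder [([0.6115, -0.272, 0.0336], [[316.0, 70.0]], 0.98), ([0.5598, -0.1158, 0.0021], [[159.0, 198.0]], 0.62)]
clip_ring []
cols 240..400 step2, rows step5
  0 ...............#####.....................................######.................
  5 ..............########..................................########................
 10 ..............########..................................########................
 15 ...............##########............................##..######.................
 20 .................#######...........................#..####.#.##.................
 25 ..............#######....................................###.###................
 30 ............#######.........................................##...#..............
 35 ............#####............................................######.............
 40 ...........#####..............................................#####........
[... 2370 characters left out ...]
#..............
185 #################################################################...............
190 ###########################################################.....................
195 ###########################################################.....................
200 #############################...#.#############.##.#######......................
205 ########################################################........................
210 ######################################################..........................
pivot/ring/grip exp px [[319.6, 157.9], [319.6, 49.6], [319.7, 270.2]] axle top [[319.6  58.6]]
t 25.2333 pos [ 0.5244 -0.2456  0.1504]
(0.611, -0.274, 0.15) [91.2 -0.1  0.4]
```

```bash
python3 - <<'E'
from h import *
c=robot.camera('wrist'); o=robot.get_obs(); p=np.array(o["position"]); im=c["img"]; g=cv2.cvtColor(im,cv2.COLOR_RGB2GRAY)
print("gray rows 30-84 step3, cols 285-357 step3")
for v in range(30,87,3): print(v," ".join(f"{g[v,u]:3d}" for u in range(285,358,3)))
for uv,z in [((317.7,47),p[2]-.0225)]: print("ring",totool(ray(c,uv,z)-p,o).round(1))
for uv in [(323,59),(320,59),(320,56),(320,62)]: print(uv,"axle",totool(ray(c,uv,.091)-p,o).round(1))
E
```

```text
gray rows 30-84 step3, cols 285-357 step3
30 176 184 150 120 126 131 138 146 184 220 238 242 238 232 186 149 133 133 128 125 137 189 189 189 161
33 182 123 123 132 134 153 239 246 247 248 248 248 248 247 248 248 238 147 133 131 126 121 189 189 189
36 144 122 134 132 208 242 244 246 246 248 247 247 247 246 246 245 244 243 216 129 133 124 158 188 189
39 119 134 136 234 241 244 246 248 248 234 233 233 220 236 247 246 245 244 243 236 120 130 124 158 189
42 127 138 223 241 243 245 247 246 191 216 218 220 219 218 198 243 244 243 203 242 230 131 129 122 179
45 139 203 237 241 243 246 216 205 220 222 224 226 228 227 225 210 174 149 148 201 240 203 133 129 137
48 120 243 247 250 250 219 215 221 225 226 226 225 225 224 223 223 214 148 156 154 247 246 119 131 120
51 145 159 249 250 246 197 220 222 222 223 224 224 224 224 225 225 226 183 151 153 248 247 233 134 127
54 154 155 241 250 189 214 218 219 221 222 224 225 227 227 227 227 226 221 117 245 247 247 245 131 130
57 164 244 248 237 189 214 217 219 221 224 201 141 207 228 228 229 229 228 171 192 246 246 245 167 132
60 245 248 250 221 188 216 2
[... 348 characters left out ...]
228 229 150 107 149 127  99 111 123
72 111 101 223 151 117 200 216 218 221 225 226 228 227 227 229 230 231 209 114 116  91 109 119 131 118
75 130 115  93 192 115 126 218 221 221 221 223 226 228 230 231 231 228 130 112  94 103 128 123 107  97
78 112 123  98 240 107 114 116 216 221 223 225 227 229 228 228 224 192 114 110 103 107 134 105  81 113
81 110 128 103 248 127 113 118 132 209 223 225 224 223 224 207 125 169 171 123  88 110 133 102 131 129
84 107 130 105 248 228 111 114 106 102 128 182 181 169 164 106 184 198 113 220  80 105 125 101 134 130
ring [91.9 -0.8 22.5]
(323, 59) axle [91.7  1.9 59.4]
(320, 59) axle [91.7  0.3 59.4]
(320, 56) axle [93.2  0.3 59.4]
(320, 62) axle [90.2  0.3 59.4]
```

Call:
move_arm(series="-1.2 0.2 0 0 0 0;-2.4 0.4 0 0 0 0;-2.4 0.4 0 0 0 0;-2.4 0.4 0 0 0 0")

```text
time: 25.62
position: [0.5222, -0.2453, 0.1504]
tool_rot: [0.987, -0.159, -0.0, -0.0]
ft_force: [0.5, -0.7, -1.3]
grip_width: 0.0298
grip_force: 25.0
```

```bash
python3 - <<'E'
from h import *
c=robot.camera('wrist'); o=robot.get_obs(); p=np.array(o["position"]); g=cv2.cvtColor(c["img"],cv2.COLOR_RGB2GRAY)
for v in (44,47,50): print(v,"L",g[v,256:284].tolist(),"\n   R",g[v,352:384].tolist())
T=np.eye(4);T[:3,:3]=R.from_quat(o["tool_rot"]).as_matrix();T[:3,3]=p
c2=dict(c);c2["world_to_cam"]=np.array(c["world_to_cam"])@T
for z in (.0175,.0225,.0275): print(z,"exp outer/inner",pix(c2,[(.092,s*w/1000,z) for w in(24.5,19.5) for s in(-1,1)])[:,0].round(1))
# pivot hub
for v in range(136,172,4): print(v,g[v,290:348:2].tolist())
zs=[]
for k in range(3):
    s=robot.camera("side")
    print([(t,[(np.round(x["xyz"],4).tolist(),round(x["p"],2)) for x in robot.tip_of(s,t)[:1]]) for t in("clip_ring","clip","clip_grip","axle_top")])
plan((.611,-.274,.15))
E
```

```text
44 L [170, 163, 111, 116, 92, 97, 105, 111, 119, 129, 126, 114, 105, 101, 88, 70, 119, 170, 184, 183, 174, 138, 82, 70, 71, 92, 104, 106] 
   R [133, 131, 131, 127, 122, 124, 171, 187, 188, 188, 174, 121, 82, 96, 104, 111, 123, 132, 121, 111, 106, 101, 106, 166, 173, 152, 136, 149, 144, 143, 144, 149]
47 L [160, 171, 173, 139, 90, 94, 103, 110, 119, 125, 127, 117, 108, 101, 93, 81, 123, 170, 184, 174, 123, 67, 69, 72, 74, 71, 71, 82] 
   R [131, 133, 131, 129, 128, 122, 114, 153, 182, 189, 172, 119, 83, 97, 104, 113, 124, 135, 119, 115, 107, 100, 123, 168, 175, 175, 176, 175, 155, 130, 146, 152]
50 L [145, 161, 173, 181, 158, 91, 90, 98, 117, 128, 130, 121, 108, 104, 96, 84, 156, 184, 153, 99, 75, 70, 72, 69, 72, 72, 83, 138] 
   R [203, 129, 132, 132, 129, 129, 126, 118, 136, 174, 159, 101, 75, 94, 104, 114, 124, 132, 119, 111, 107, 96, 139, 172, 177, 175, 176, 174, 175, 178, 177, 161]
0.0175 exp outer/inner [260.  379.1 272.2 366.9]
0.0225 exp outer/inner [261.9 377.1 273.6 365.4]
0.0275 exp outer/inner [263.7 375.3 275.  364. ]
136 [132, 117, 146, 95, 97, 111, 132, 116, 104, 90, 1
[... 1260 characters left out ...]
 114, 113, 114]
[('clip_ring', [([0.6111, -0.2775, 0.1288], 0.83)]), ('clip', [([0.5707, -0.2575, 0.1252], 0.77)]), ('clip_grip', [([0.5243, -0.2452, 0.1464], 0.95)]), ('axle_top', [([0.6174, -0.2739, 0.0919], 0.71)])]
[('clip_ring', [([0.6123, -0.275, 0.1282], 0.57)]), ('clip', [([0.5674, -0.2574, 0.124], 0.8)]), ('clip_grip', [([0.5219, -0.2439, 0.1479], 0.66)]), ('axle_top', [([0.6151, -0.2745, 0.0936], 0.77)])]
[('clip_ring', [([0.6105, -0.2761, 0.1273], 0.72)]), ('clip', [([0.5663, -0.2584, 0.1237], 0.72)]), ('clip_grip', [([0.5243, -0.2432, 0.1457], 0.67)]), ('axle_top', [([0.6157, -0.2717, 0.0943], 0.73)])]
t 26.4167 pos [ 0.5223 -0.2454  0.1504]
(0.611, -0.274, 0.15) [93.2 -0.6  0.4]
```

Call:
move_arm(series="0.4 0.2 8 0 0 0;0.4 0.2 18 0 0 0;0.4 0.2 28 0 0 0;0.4 0.2 36 0 0 0;0.4 0.2 40 0 0 0;0.4 0.2 40 0 0 0;0.4 0.2 40 0 0 0")

```text
time: 27.0
position: [0.5225, -0.2456, 0.1098]
tool_rot: [0.987, -0.159, -0.0, -0.0]
ft_force: [-0.3, -0.8, -0.7]
grip_width: 0.03
grip_force: 25.0
```

```bash
python3 - <<'E'
from h import *
c=robot.camera('wrist'); o=robot.get_obs(); p=np.array(o["position"]); g=cv2.cvtColor(c["img"],cv2.COLOR_RGB2GRAY)
print(p,o["ft_force"].round(1))
for v in range(8,84,4): print(v," ".join(f"{k:3d}" for k in g[v,256:384:4]))
for k in range(2):
    s=robot.camera("side")
    print([(t,[(np.round(x["xyz"],4).tolist(),round(x["p"],2)) for x in robot.tip_of(s,t)[:1]]) for t in("clip_ring","axle_top","axle_shoulder","pulley_center")])
E
```

```text
[ 0.5227607  -0.24575386  0.11027098] [ 0.3 -0.3 -1.9]
8 209 211 208 129 133 138 138 103 117 124 134 140 131 165 160 236 231 150 142 131 136 129 123 105 142 140 140 138 169 170 165 162
12 212 209 208 126 135 138 139  82 117 141 152 242 244 246 247 247 246 247 246 244 216 135 133  78 116 139 140 139  68 169 170 164
16 209 160 158 164 114 126  61  81  92 229 243 244 246 246 248 248 247 247 246 244 244 239 133 105  62  95 112  90 160 169 159 161
20 172 182 184 176  67 123 113  96  92 241 244 247 231 207 214 215 217 214 203 247 245 244 243  79  99  88 125 103 167 174 158 159
24 126 128 182 100 128  73  83 209 240 243 246 196 216 217 220 222 224 223 222 206 230 243 161 151  53  94 116 115 144 171 171 157
28 136 137  94 120 115  85 136 219 242 246 200 218 220 222 222 221 222 222 221 220 208 242 149 151 148  61  96 130 113 142 170 171
32 132 138 104 132  97  72 160 161 161 226 218 218 218 221 221 221 222 223 222 224 223 166 159 159 159 173  68  77 120 115 174 172
36 135 133 109 120  81 149 157 157 158 197 214 216 218 219 221 224 225 224 225 225 224 216 153 155 154 245 133  99 136 101 173 17
[... 1171 characters left out ...]
6 186 173
76 140 183 183  87  73  73 103 118 117  80 116 106 127 106  82  80  81  85 131  88 188 153  97 131 112  96 102 128 157 188 186 183
80 189 176 184  90 108  76 143 106 127  91 240 115 108  83 103 116 105  91  86 199 200 249 102 134  97 126 133 121 187 188 188 187
[('clip_ring', [([0.6133, -0.2728, 0.0874], 0.67)]), ('axle_top', [([0.6148, -0.2735, 0.0937], 0.84)]), ('axle_shoulder', [([0.6152, -0.2723, 0.033], 0.85)]), ('pulley_center', [([0.6144, -0.2759, 0.0433], 0.93)])]
[('clip_ring', [([0.6114, -0.2744, 0.0039], 0.65)]), ('axle_top', [([0.6167, -0.2727, 0.0913], 0.82)]), ('axle_shoulder', [([0.614, -0.2725, 0.031], 0.66)]), ('pulley_center', [([0.6141, -0.2754, 0.0427], 0.96)])]
```

Call:
move_arm(series="-0.3 0 4 0 0 0;-0.5 0 8 0 0 0;-0.5 0 12 0 0 0;-0.5 0 15 0 0 0;-0.5 0 16 0 0 0;-0.5 0 16 0 0 0;-0.5 0 16 0 0 0")

```text
time: 28.13
position: [0.5222, -0.2455, 0.0942]
tool_rot: [0.987, -0.159, -0.0, -0.0]
ft_force: [0.1, -0.3, -1.2]
grip_width: 0.0301
grip_force: 25.0
```

```bash
python3 - <<'E'
from h import *
c=robot.camera('wrist'); o=robot.get_obs(); p=np.array(o["position"]); g=cv2.cvtColor(c["img"],cv2.COLOR_RGB2GRAY)
print(o["time"],p,o["ft_force"].round(1),o["grip_width"])
for v in range(0,84,5): print(v," ".join(f"{k:3d}" for k in g[v,256:384:4]))
s=robot.camera("side"); gs=cv2.cvtColor(s["img"],cv2.COLOR_RGB2GRAY)
for z in(.060,.0685,.071,.0735,.091): print(z,pix(s,[(.6115,-.274,z)]).round(1), "ring near edge",pix(s,[(.6115+.019,-.274+.008,z)]).round(1))
for v in range(206,234): print(v," ".join(f"{k:3d}" for k in gs[v,356:400:2]))
for t in("clip_ring","axle_top","pulley_center"): print(t,[(np.round(x["xyz"],4).tolist(),round(x["p"],2)) for x in robot.tip_of(s,t)[:1]])
E
```

```text
28.1833 [ 0.52224707 -0.2455909   0.09438366] [-0.1  0.3 -0.2] 0.030385609646214624
0 210 207 209 207 133 135 131 122 129 136 138 211 230 238 240 241 240 239 234 220 133 138 132 124 114 138 136 139 168 163 158 158
5 208 209 209 130 132 135 137 136 137 222 243 246 246 247 248 248 248 247 247 246 245 238 130 137 137 138 136 136 164 168 166 164
10 156 169 180 132 137 138 140  97 238 241 244 237 198 214 215 215 216 218 204 241 244 243 240 222 141 141 142 140 162 154 172 164
15 185 183 182 110 132 137 105 123  93 246 195 213 216 218 222 222 222 221 219 218 203 245 217 108  55 133 139  69 185 166 174 159
20 137 183 135  69 107  97 113  97  97 196 216 219 219 219 220 219 220 219 219 219 219 195 215  77  93 122 125 104 117 178 173 172
25 136 141 116 111 132 101  72 160 148 212 214 216 217 219 220 221 222 222 224 222 222 220 160 158 118  83 110 122 104 186 136 172
30 137 118  99 131 105  69 157 155 202 211 213 216 218 222 217 158 220 226 225 225 225 225 214 168 153 153  84 114 115 116 164 172
35 180 118 111 123  89 155 249 242 205 214 216 219 222 174 137 138 143 210 227 228 227 226 213 227 15
[... 3489 characters left out ...]
6 199 200
228 190 191 186 168  84 118 188 182 113  93  82  91  92  98 122 191 188 114 186 194 196 198
229 200 200 201 187  88 118 204 216 152 113 109 100 109 129 139 149 128 114 184 195 196 196
230 197 200 199 190  88  93 157 191 162 125 149 154 162 169 154 128  96 117 191 197 196 195
231 198 201 198 191  77  60  93 133 146 146 183 194 200 156 151 133  96 123 196 199 198 198
232 199 201 198 183  69  58  71 102 138 162 151 150 151 128 140 110  86 129 197 200 199 200
233 202 201 200 178  67  70  63  83 109 126 124 112 110 109 109  90  76 136 195 197 198 200
clip_ring [([0.612, -0.2767, 0.0694], 0.69)]
axle_top [([0.6131, -0.2717, 0.0944], 0.76)]
pulley_center [([0.6124, -0.2753, 0.046], 0.86)]
```

Call:
move_arm(series="0 0 -1 0 0 0;0 0 -1 0 0 0;0 0 -1 0 0 0;0 0 -1 0 0 0")

```text
time: 28.72
position: [0.5222, -0.2455, 0.0955]
tool_rot: [0.987, -0.159, 0.0, 0.0]
ft_force: [-0.9, 0.4, -1.0]
grip_width: 0.0301
grip_force: 25.0
```

```bash
python3 - <<'E'
from h import *
c=robot.camera('wrist'); o=robot.get_obs(); p=np.array(o["position"])
T=np.eye(4);T[:3,:3]=R.from_quat(o["tool_rot"]).as_matrix();T[:3,3]=p
c2=dict(c);c2["world_to_cam"]=np.array(c["world_to_cam"])@T
for x in(.090,.092,.094): print(x,"top",pix(c2,[(x,-.001,p[2]-.091)]).round(1),"ring",pix(c2,[(x,-.001,.0235)]).round(1))
print(p)
# shaft flat-top ellipse (bright flat top incl. dot)
g=cv2.cvtColor(c["img"],cv2.COLOR_RGB2GRAY)
for v in (25,30,35,40,45,50,55): print(v,g[v,280:300].tolist(),g[v,334:354].tolist())
print("col 330",g[0:80:2,330].tolist()); print("col 305",g[0:80:2,305].tolist())
E
```

```text
0.09 top [[317.  45.]] ring [[317.2  52.5]]
0.092 top [[317.   39.4]] ring [[317.2  47.6]]
0.094 top [[317.   33.8]] ring [[317.2  42.6]]
[ 0.52221862 -0.2455535   0.09547159]
25 [65, 65, 89, 139, 159, 163, 161, 163, 161, 159, 191, 204, 212, 213, 215, 214, 215, 214, 216, 215] [223, 222, 222, 222, 221, 222, 217, 206, 186, 162, 160, 160, 160, 158, 158, 158, 158, 155, 118, 60]
30 [157, 157, 158, 158, 157, 157, 140, 177, 197, 204, 210, 212, 212, 212, 213, 213, 213, 214, 215, 214] [224, 224, 225, 225, 224, 224, 225, 225, 223, 217, 205, 176, 153, 162, 156, 155, 153, 153, 154, 153]
35 [249, 250, 250, 250, 246, 213, 176, 189, 203, 209, 211, 212, 212, 213, 214, 216, 215, 216, 218, 219] [228, 227, 228, 227, 227, 227, 226, 226, 227, 222, 211, 188, 170, 209, 216, 177, 154, 156, 154, 155]
40 [251, 251, 251, 247, 241, 202, 158, 165, 198, 212, 213, 214, 214, 216, 216, 217, 217, 218, 219, 220] [227, 226, 226, 226, 226, 226, 225, 227, 226, 223, 212, 189, 143, 138, 204, 234, 242, 249, 251, 250]
45 [252, 249, 243, 236, 197, 139, 125, 183, 203, 212, 215, 215, 217, 216, 218, 218, 218, 219, 219, 220] [231
[... 217 characters left out ...]
31, 231, 232, 231, 229, 219, 204, 168, 109, 100, 104, 104, 152, 210, 234, 243, 248]
55 [252, 250, 246, 240, 197, 139, 112, 103, 131, 147, 111, 182, 200, 207, 216, 218, 218, 219, 220, 220] [233, 234, 233, 235, 233, 224, 210, 185, 123, 103, 114, 109, 102, 104, 114, 189, 229, 237, 245, 248]
col 330 [167, 239, 246, 246, 246, 241, 200, 216, 219, 217, 219, 220, 223, 223, 223, 225, 226, 228, 229, 229, 229, 226, 229, 231, 231, 229, 232, 232, 233, 234, 233, 230, 217, 182, 89, 102, 171, 95, 83, 135]
col 305 [195, 241, 245, 246, 241, 198, 209, 214, 217, 220, 220, 219, 217, 218, 218, 219, 221, 222, 222, 223, 224, 224, 224, 223, 222, 221, 223, 224, 224, 221, 223, 224, 225, 214, 173, 79, 117, 125, 88, 90]
```

```bash
python3 -c "
from h import *
print(robot.hand_in())"
```

```text
the job is handed in; nothing more can be done
None
```

The job is handed in, but `hand_in()` returned no verdict. By my measurements the pulley sits on the shoulder, let go, and the squeezed-open ring is held within about 1 mm of the shaft axis and 1–3 mm of mid-groove height, with no contact force showing above the wrist sensor's ~1 N noise. I judged tilt only from the grasp.

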